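# Feel along the edge of a bent guitar side

## Robot

A 6-joint arm with a two-finger parallel gripper is mounted at the origin on a cart in front of the work surface, level with it; the furniture and walls round the work are solid. World frame = base frame: x ahead of the robot, y to its left, z up, the work surface at z = 0. Lengths are in m, angles in rad, forces in N, time in s.
With the tool pointing down it reaches from about 0.325 to 0.75 m from the base axis. Payload 7.6 kg.
Tool frame: the origin (TCP) lies midway between the tips of the shut fingers; the grasp point (between the pads) lies 19 mm behind it (grip_depth is the distance from the TCP to the grasp point, in m); z points along the fingers, y is the line along which they close (so a half turn about z gives the same grasp; the last joint's range is limited). The gripper opens to 85 mm and grips with 20 to 120 N. Pads are 22 mm wide; open, the fingers measure 114 mm over their backs; the gripper's body (76 mm by 85 mm) begins 54 mm behind the grasp point. The pads swing forward as they close: fully open they stand 13 mm farther back than shut.
Start: joints at [1.163, 0.052, 1.401, -0, 1.689, -0.07], TCP at [0.174, 0.495, 0.231] pointing down, gripper open.
Joint ranges: [-2.9, 2.9], [-0.91, 2.17], [0.12, 2.37], [-1.06, 4.2], [0.26, 2.73], [-2.93, 2.93]. Speed limits (rad/s): [2.57, 2.57, 3.01, 3.14, 3.14, 3.14].

## Interface

Orientations are given as a 3x3 rotation matrix whose columns are the frame's x, y, z axes.
In Python, from workcell import * gives the robot as it stands.
- The arm moves only by the shell command python3 -m pendant 'ROWS'. ROWS is JSON, one flat list of numbers, 7 for each row, row after row: the shift along the tool's x, y, z in m, then the turn, a rotation vector about the tool's x, y, z in degrees, then the finger opening in m, from 0 to 0.0854. In form: [dx, dy, dz, rx, ry, rz, jaw, dx, dy, dz, rx, ry, rz, jaw, ...]. A call has 1 to 10 rows; each row shifts and turns the commanded pose from where the row before left it, along the tool's axes as they then stand; what a row does not reach is not made up. A row lasts 1/12 s, in which the tool goes at most 41.7 mm and 7.16 degrees, less where a joint would pass 70% of its speed; a pose out of reach is approached as far as the arm can. A call is refused whole if a number of a shift passes 0.0417 or a number of a turn 7.16, either way. A call with a gripper value outside its range is refused whole. The fingers move at their own pace and stop on an object; the grip force is fixed at half the most. Time passes only in rows, so rows that do not move let the fingers close. It gives the time, the measured TCP pose, the force, the opening and the grip force at its end, in the units of the state.
- get_state(): the state, without advancing time (a new reading comes with each control period).
- read_camera(name): name is "scene" or "top"; returns a dict with "image" (400x640x3 uint8, red, green, blue), "K" (3x3 intrinsics, pixels), "origin" and "attitude" of the camera in the world. Camera axes: x right, y down, z forward; pixel columns grow to the right and rows downward; lengths in m; the calibration is good to about 2 mm. A picture is of the moment at which its call begins. There is no depth.
- sign_off(): hands the job in; it is judged then, once.
The state is a dict: "t": time; "q": joint angles; "dq": joint speeds; "joint_torque": joint torques, N m; "ee_pos": TCP position; "eef_rot": TCP orientation; "ft_force": force on the tool from outside, world axes, zero at the start; "moment": the same for the moment, N m; "gripper_width": finger opening in m; "grip_force": force on a finger pad.
Only numpy, scipy, OpenCV 4.12 (cv2) and the standard library are available. Lean on these libraries where they do the work, as an engineer would, in place of code of your own. Each camera call takes 0.05 s, during which the arm holds its last target. There are 200 camera calls.

## Task

Check the upper edge of the dark bent guitar side by feel: with the fingers shut and pointing down, draw the fingertips lightly along the whole curve of the edge, from the end beside the white bone blank to the end beside the small red jar, pressing just enough that the sprung side gives a little but never so hard that it sinks nearly down to the pale blocks. Finish there, with the fingertips still resting lightly on that last end to hold the place. Pinch, lift and shift nothing.

Things in the scene. Friction and masses are not known exactly. Their poses are not given: they have to be found in the camera images.
- side (a joint): the bent guitar side: dark wooden strip 12 mm thick, 267 mm long, with a rounded upper edge (crown) 105 mm above the bench at rest. Value: how far it has sunk, m: 0 at rest, positive = down, stop at 0.018. It rides level on springs, 0.6 N for each mm, rises again by itself, and cannot move sideways.
- form: fixed pale plywood form, base plate 170 x 290 x 18 mm on 45 mm legs; origin on the bench under its centre, y along the long side, z up. Two rows of pale wooden blocks on it (tops 87 mm above the bench) flank the dark side, which stands 18 mm above them and curves smoothly (bout, waist, bout) through the points edge_1 to edge_7.
- nut_blank: small loose slim white bone bar (lies diagonally in its 41 x 47 mm outline), 10 mm high, on the form's base plate beside the end of the dark side where the run starts (either edge_1 or edge_7); origin at the centre of its underside
- jar_pegs: small loose red jar with a dark lid, 52 mm across and 48 mm high, on the form's base plate beside the end of the dark side where the run finishes; origin at the centre of its underside
- jar_pumice: loose white jar with a grey lid, 56 mm across and 72 mm high, standing on the bench left of the form; origin at the centre of its underside; a bystander
- tape_measure: loose yellow tape measure, 51 x 89 x 64 mm, on the bench right of the form; origin at the centre of its underside; a bystander
- edge_1 (a point): point 1 of 7, evenly spaced along the crown of the dark side (about 41 mm apart along it); sinks with it; 10 mm from the strip's end at the form's -y end
- edge_2 (a point): point 2 of 7, evenly spaced along the crown of the dark side (about 41 mm apart along it); sinks with it
- edge_3 (a point): point 3 of 7, evenly spaced along the crown of the dark side (about 41 mm apart along it); sinks with it
- edge_4 (a point): point 4 of 7, evenly spaced along the crown of the dark side (about 41 mm apart along it); sinks with it
- edge_5 (a point): point 5 of 7, evenly spaced along the crown of the dark side (about 41 mm apart along it); sinks with it
- edge_6 (a point): point 6 of 7, evenly spaced along the crown of the dark side (about 41 mm apart along it); sinks with it
- edge_7 (a point): point 7 of 7, evenly spaced along the crown of the dark side (about 41 mm apart along it); sinks with it; 10 mm from the strip's end at the form's +y end

How it is judged:
On the way, in this order (a step that is already met when the one before it is completed fails the run):
1. fingertips press lightly on point 1 of 7 of the edge, counted from the end beside the bone blank (within 14 mm, side sunk 1 to 15 mm) (((y of nut_blank in the frame of form below 0 m and horizontal distance between the grasp point and edge_1 below 0.014 m) or (y of nut_blank in the frame of form above 0 m and horizontal distance between the grasp point and edge_7 below 0.014 m)) and value of joint side between 0.001 and 0.015 m), for 0.05 s.
2. fingertips press lightly on point 2 of 7 of the edge, counted from the end beside the bone blank (within 14 mm, side sunk 1 to 15 mm) (((y of nut_blank in the frame of form below 0 m and horizontal distance between the grasp point and edge_2 below 0.014 m) or (y of nut_blank in the frame of form above 0 m and horizontal distance between the grasp point and edge_6 below 0.014 m)) and value of joint side between 0.001 and 0.015 m), for 0.05 s.
3. fingertips press lightly on point 3 of 7 of the edge, counted from the end beside the bone blank (within 14 mm, side sunk 1 to 15 mm) (((y of nut_blank in the frame of form below 0 m and horizontal distance between the grasp point and edge_3 below 0.014 m) or (y of nut_blank in the frame of form above 0 m and horizontal distance between the grasp point and edge_5 below 0.014 m)) and value of joint side between 0.001 and 0.015 m), for 0.05 s.
4. fingertips press lightly on point 4 of 7 of the edge, counted from the end beside the bone blank (within 14 mm, side sunk 1 to 15 mm) (((y of nut_blank in the frame of form below 0 m and horizontal distance between the grasp point and edge_4 below 0.014 m) or (y of nut_blank in the frame of form above 0 m and horizontal distance between the grasp point and edge_4 below 0.014 m)) and value of joint side between 0.001 and 0.015 m), for 0.05 s.
5. fingertips press lightly on point 5 of 7 of the edge, counted from the end beside the bone blank (within 14 mm, side sunk 1 to 15 mm) (((y of nut_blank in the frame of form below 0 m and horizontal distance between the grasp point and edge_5 below 0.014 m) or (y of nut_blank in the frame of form above 0 m and horizontal distance between the grasp point and edge_3 below 0.014 m)) and value of joint side between 0.001 and 0.015 m), for 0.05 s.
6. fingertips press lightly on point 6 of 7 of the edge, counted from the end beside the bone blank (within 14 mm, side sunk 1 to 15 mm) (((y of nut_blank in the frame of form below 0 m and horizontal distance between the grasp point and edge_6 below 0.014 m) or (y of nut_blank in the frame of form above 0 m and horizontal distance between the grasp point and edge_2 below 0.014 m)) and value of joint side between 0.001 and 0.015 m), for 0.05 s.
7. fingertips press lightly on point 7 of 7 of the edge, counted from the end beside the bone blank (within 14 mm, side sunk 1 to 15 mm) (((y of nut_blank in the frame of form below 0 m and horizontal distance between the grasp point and edge_7 below 0.014 m) or (y of nut_blank in the frame of form above 0 m and horizontal distance between the grasp point and edge_1 below 0.014 m)) and value of joint side between 0.001 and 0.015 m), for 0.05 s.
At the end, for the whole second after the job is handed in: The fingertips rest still on the last point of the edge, beside the red jar (within 14 mm seen from above), with the side sunk 1 to 15 mm under them; nothing else has been shifted (all of step 7 and velocity of joint side between -0.01 and 0.01 m/s); the arm keeps its last pose, push and grip.
It fails at once if the side is pressed down more than 15 mm, nearly to the blocks (value of joint side above 0.015 m).
It fails at once if the side is lifted (value of joint side below -0.004 m).
It fails at once if the bone blank or the jar beside the side is moved more than 10 mm or lifted (distance of any of nut_blank, jar_pegs from where it was at the start of the episode above 0.01 m).
It fails at once if a bystander is moved more than 10 mm (distance of any of jar_pumice, tape_measure from where it was at the start of the episode above 0.01 m).
It also fails if it takes over 38 s, if anything falls off the work surface, if the arm or the gripper's body presses on something with over 40 N, if the wrist force passes 120 N, or if a joint passes its speed limit or range.

## Working session

There is one attempt and no reset: what is moved stays moved. The work goes in short steps, Python scripts to look and compute and a shell command to move; the robot and the scene stay as the last step left them, time stands still between calls to the robot, and variables do not carry over. Pictures are saved under pics/ and viewed, at most 10 in all, crops included, and the job is handed in when it is done.

```bash
mkdir -p pics; python3 - <<'E'
from workcell import *
import cv2,numpy as np
for n in("top","scene"):
    c=read_camera(n);cv2.imwrite(f"pics/{n}0.png",c["image"][:,:,::-1]);print(n,c["K"],c["origin"],c["attitude"])
s=get_state();print(s["t"],s["ee_pos"],s["eef_rot"],s["gripper_width"])
E
```

```text
top [[507.07691474   0.         333.35374779]
 [  0.         507.07691474 195.31444107]
 [  0.           0.           1.        ]] [ 0.35303166 -0.16930467  1.04062592] [[ 1.58798156e-01 -9.60871088e-01  2.26957920e-01]
 [-9.87310797e-01 -1.54715879e-01  3.57824886e-02]
 [ 7.31635237e-04 -2.29760198e-01 -9.73246996e-01]]
scene [[508.72239812   0.         318.92568258]
 [  0.         508.72239812 192.36984025]
 [  0.           0.           1.        ]] [-0.02323588 -0.01003473  1.00701375] [[-0.20658701 -0.8224961   0.52992639]
 [-0.97838398  0.16850449 -0.11987918]
 [ 0.00930518 -0.54323697 -0.83952785]]
0.1 [0.17387567 0.49508868 0.23055681] [[-9.43483987e-01  3.31417640e-01 -5.60860776e-04]
 [ 3.31418100e-01  9.43483089e-01 -1.30554452e-03]
 [ 9.64821731e-05 -1.41763976e-03 -9.99998990e-01]] 0.0852163564270748
```

View pics/top0.png

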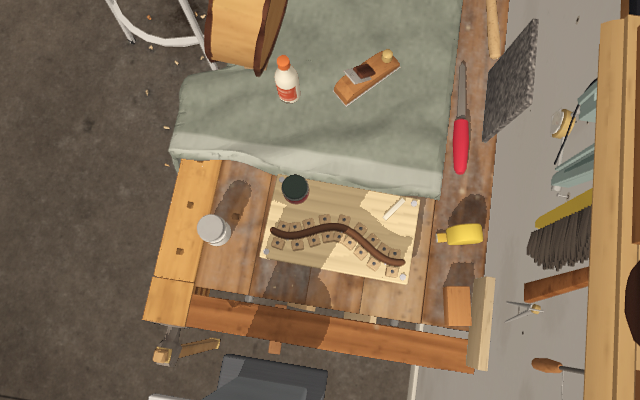

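View pics/scene0.png

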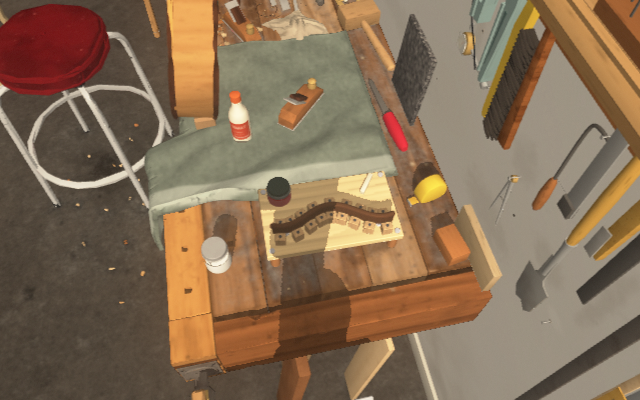

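```bash
cat > h.py <<'E'
from workcell import *
import cv2,numpy as np
def ray(c,uv,z):
    uv=np.atleast_2d(uv).astype(float);d=np.c_[uv,np.ones(len(uv))]@np.linalg.inv(c["K"]).T@np.array(c["attitude"]).T
    o=np.array(c["origin"]);return o+d*((z-o[2])/d[:,2])[:,None]
E
python3 - <<'E'
from h import *
out=[]
for n,(x0,y0,x1,y1) in dict(top=(255,170,425,285),scene=(255,170,415,260)).items():
    im=cv2.imread(f"pics/{n}0.png")[y0:y1,x0:x1]
    out.append(cv2.resize(im,(680,int(680*(y1-y0)/(x1-x0))//1),interpolation=cv2.INTER_CUBIC))
a=np.vstack(out);a=cv2.resize(a,None,fx=590/a.shape[0],fy=590/a.shape[0]);cv2.imwrite("pics/crop.png",a);print(a.shape)
E
```

```text
(590, 476, 3)
```

View pics/crop.png

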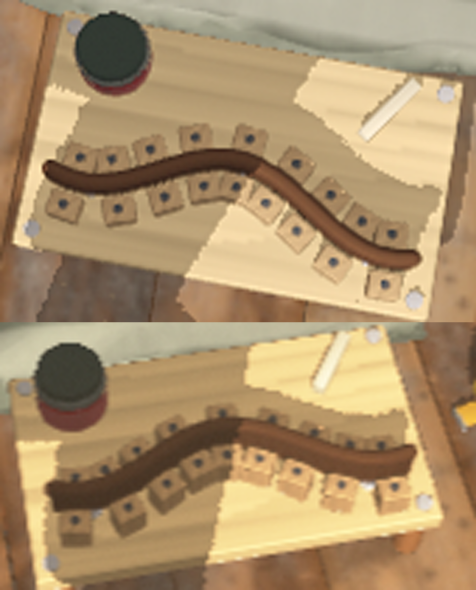

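```bash
python3 - <<'E'
from h import *
from scipy.interpolate import UnivariateSpline
for n,(x0,y0,x1,y1) in dict(top=(266,212,409,272),scene=(266,192,402,240)).items():
    c=read_camera(n);im=cv2.imread(f"pics/{n}0.png")
    v=im[:,:,2].astype(int);g=im[:,:,1].astype(int)
    m=np.zeros(v.shape,np.uint8);m[y0:y1,x0:x1]=((g<72)&(v<135))[y0:y1,x0:x1]
    k,l,st,_=cv2.connectedComponentsWithStats(m,connectivity=4);i=1+st[1:,4].argmax();print(n,st[i])
    mm=l==i
    ys,xs=np.nonzero(mm);P=ray(c,np.c_[xs,ys],.105)[:,:2]
    ctr=P.mean(0);u=np.linalg.svd(P-ctr,full_matrices=False)[2][0]
    if u[1]<0:u=-u
    w=np.array([-u[1],u[0]]);a=(P-ctr)@u;b=(P-ctr)@w
    bins=np.arange(a.min(),a.max(),.006)
    A=[];B=[];W=[]
    for t in bins:
        s=(a>=t)&(a<t+.006)
        if s.sum()>8:A.append(a[s].mean());B.append((b[s].min()+b[s].max())/2);W.append(np.ptp(b[s]))
    f=UnivariateSpline(A,B,s=len(A)*.001**2)
    t=np.linspace(a.min(),a.max(),400);b_=f(t);L=np.r_[0,np.cumsum(np.hypot(np.diff(t),np.diff(b_)))]
    print("len",L[-1],"width",np.round(W,4)[::5])
    s=np.linspace(.010,L[-1]-.010,7);E=ctr+np.interp(s,L,t)[:,None]*u+np.interp(s,L,b_)[:,None]*w
    print(E.round(4));np.save(f"E_{n}.npy",E)
    o=im.copy();o[mm]=(0,255,0);cv2.imwrite(f"pics/m_{n}.png",cv2.resize(o[165:290,250:430],None,fx=4,fy=4,interpolation=0))
for n,uv,z in(("top",(295,188),.111),("top",(395,208),.073),):
    print(ray(read_camera(n),uv,z))
E
python3 -c "
import cv2,numpy as np
a=[cv2.resize(cv2.imread(f'pics/m_{n}.png'),(430,300)) for n in('top','scene')];cv2.imwrite('pics/mm.png',np.vstack(a))"
```

```text
top [271 223 133  39 706]
len 0.4544951895199271 width [0.012  0.0139 0.0157 0.0137 0.013 ]
[[ 0.2451 -0.2857]
 [ 0.3156 -0.2691]
 [ 0.3852 -0.249 ]
 [ 0.4524 -0.2222]
 [ 0.5074 -0.1768]
 [ 0.4989 -0.1079]
 [ 0.4852 -0.0389]]
scene [271 201  66  33 625]
len 0.15192348645860662 width [0.0208 0.0186 0.0187 0.0184 0.0234]
[[ 0.5098 -0.1611]
 [ 0.508  -0.1393]
 [ 0.501  -0.1185]
 [ 0.4917 -0.0986]
 [ 0.4831 -0.0783]
 [ 0.4783 -0.057 ]
 [ 0.4798 -0.0351]]
[[ 0.57231796 -0.06130248  0.111     ]]
[[ 0.57269609 -0.25640647  0.073     ]]
```

View pics/mm.png

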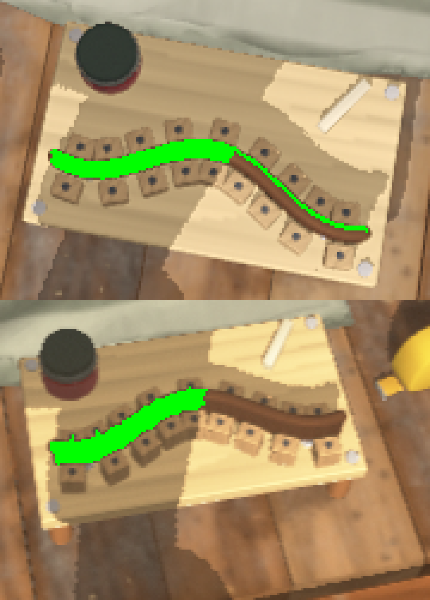

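```bash
python3 - <<'E'
from h import *
im=cv2.imread("pics/top0.png")[:,:,::-1]
for x in(320,350,365,380,400):
    print(x,[tuple(map(int,im[y,x])) for y in range(222,270,2)])
E
```

```text
320 [(158, 127, 91), (104, 81, 57), (81, 53, 37), (81, 54, 36), (69, 46, 34), (86, 67, 47), (174, 149, 108), (184, 159, 118), (189, 163, 120), (187, 161, 119), (175, 148, 107), (169, 143, 103), (185, 160, 118), (183, 159, 116), (190, 165, 121), (190, 165, 122), (184, 158, 116), (172, 147, 108), (173, 148, 109), (180, 155, 114), (180, 154, 113), (184, 159, 116), (180, 156, 114), (161, 136, 98)]
350 [(181, 156, 115), (182, 156, 114), (184, 159, 116), (79, 51, 35), (122, 79, 53), (139, 93, 63), (115, 75, 51), (103, 80, 57), (212, 176, 130), (214, 178, 132), (95, 92, 92), (188, 158, 122), (220, 184, 137), (236, 200, 150), (217, 188, 140), (242, 215, 166), (238, 210, 163), (234, 206, 159), (234, 208, 159), (234, 207, 159), (230, 203, 155), (232, 204, 156), (237, 210, 161), (239, 212, 163)]
365 [(186, 161, 118), (183, 156, 116), (163, 135, 98), (167, 135, 97), (164, 133, 96), (136, 111, 80), (178, 153, 112), (182, 156, 115), (148, 123, 89), (84, 55, 37), (121, 80, 54), (131, 88, 59), (124, 81, 56), (101, 67, 46), (170, 141, 103), (210, 173, 128), (224, 188, 140), (191, 162, 119), (239, 212
[... 192 characters left out ...]
, 119), (178, 152, 112), (181, 156, 115), (183, 157, 116), (158, 135, 98), (176, 151, 111), (138, 111, 80), (159, 128, 92), (167, 135, 97), (164, 133, 96), (79, 57, 41), (107, 71, 48), (131, 87, 58), (129, 86, 57), (101, 66, 44), (202, 173, 129), (219, 188, 141), (242, 215, 166), (236, 208, 160)]
400 [(242, 215, 166), (237, 209, 161), (244, 216, 168), (246, 220, 171), (243, 215, 167), (243, 215, 167), (242, 215, 165), (174, 150, 109), (183, 158, 117), (185, 159, 117), (185, 160, 119), (189, 163, 121), (185, 159, 118), (185, 160, 118), (166, 137, 99), (168, 138, 99), (166, 137, 100), (178, 152, 112), (158, 133, 97), (94, 60, 42), (128, 84, 57), (125, 82, 56), (186, 155, 112), (245, 218, 169)]
```

Ratio g/r separates the wood: strip ≈0.66, everything pale ≈0.82+.

```bash
python3 - <<'E'
from h import *
from scipy.interpolate import UnivariateSpline
n="top";x0,y0,x1,y1=264,212,412,274
c=read_camera(n);im=cv2.imread("pics/top0.png").astype(int);v=im[:,:,2];g=im[:,:,1]
m=np.zeros(v.shape,np.uint8);m[y0:y1,x0:x1]=((g<.745*v)&(g<100))[y0:y1,x0:x1]
k,l,st,_=cv2.connectedComponentsWithStats(m,connectivity=8);i=1+st[1:,4].argmax();print(st[i])
ys,xs=np.nonzero(l==i);P=ray(c,np.c_[xs,ys],.105)[:,:2]
ctr=P.mean(0);u=np.linalg.svd(P-ctr,full_matrices=False)[2][0];u*=np.sign(u[1])
w=np.array([-u[1],u[0]]);a=(P-ctr)@u;b=(P-ctr)@w
A=[];B=[];W=[]
for t in np.arange(a.min(),a.max(),.006):
    s=(a>=t)&(a<t+.006)
    if s.sum()>8:A.append(a[s].mean());B.append((b[s].min()+b[s].max())/2);W.append(np.ptp(b[s]))
f=UnivariateSpline(A,B,s=len(A)*.001**2)
t=np.linspace(a.min(),a.max(),400);b_=f(t);L=np.r_[0,np.cumsum(np.hypot(np.diff(t),np.diff(b_)))]
print("len",L[-1],"width",np.round(W,4)[::5],"axis",u)
s=np.linspace(.010,L[-1]-.010,13);E=ctr+np.interp(s,L,t)[:,None]*u+np.interp(s,L,b_)[:,None]*w
print(E.round(4)); np.save("E.npy",E)
s=get_state();print(s["t"],s["q"],s["ee_pos"])
R=s["eef_rot"];print("first shift in tool axes to above edge_1",R.T@(np.r_[E[0],.14]-s["ee_pos"]))
E
```

```text
[ 270  223  135   43 1062]
len 0.27233882616796123 width [0.0094 0.013  0.0162 0.0164 0.0138 0.0147 0.0164 0.0127 0.0127] axis [0.09096668 0.99585394]
[[ 0.465  -0.2739]
 [ 0.4664 -0.2531]
 [ 0.4743 -0.2336]
 [ 0.4849 -0.2155]
 [ 0.4961 -0.1977]
 [ 0.5059 -0.1791]
 [ 0.5115 -0.1589]
 [ 0.5099 -0.138 ]
 [ 0.5036 -0.118 ]
 [ 0.4956 -0.0985]
 [ 0.488  -0.0789]
 [ 0.4833 -0.0585]
 [ 0.4849 -0.0376]]
0.35 [ 1.16266074e+00  5.23580528e-02  1.40088374e+00 -1.57870233e-06
  1.68861702e+00 -7.02912491e-02] [0.17397139 0.49529348 0.23114773]
first shift in tool axes to above edge_1 [-0.52957871 -0.62922311  0.09130579]
```

```bash
python3 -m pendant '[-0.02,-0.017,0,0,0,0,0,-0.029,-0.025,0,0,0,0,0,-0.029,-0.025,0,0,0,0,0,-0.029,-0.025,0,0,0,0,0,-0.029,-0.025,0,0,0,0,0,-0.029,-0.025,0,0,0,0,0,-0.029,-0.025,0,0,0,0,0,-0.029,-0.025,0,0,0,0,0,-0.029,-0.025,0,0,0,0,0,-0.029,-0.025,0,0,0,0,0]'; cat > d.py <<'E'
from h import *
E=np.load("E.npy");s=get_state();R=s["eef_rot"];p=s["ee_pos"];print(s["t"],p.round(4),s["q"].round(2) if hasattr(s["q"],"round") else s["q"],s["gripper_width"],s["ft_force"])
print((R.T@(np.r_[E[0],.14]-p)).round(4)); print(R.round(3))
E
python3 d.py
```

```text
t: 1.18
ee_pos: [0.3594, 0.1722, 0.2316]
eef_rot: [[-0.944, 0.331, 0.001], [0.331, 0.944, 0.0], [-0.001, 0.001, -1.0]]
ft_force: [-0.1, -0.5, 1.0]
gripper_width: 0.0003
grip_force: 0.0
1.1833 [0.3594 0.1722 0.2316] [ 0.35 -0.32  1.74  0.    1.72 -0.88] 0.0002774436948356419 [-0.09773611 -0.46172241  1.03476383]
[-0.2474 -0.386   0.0915]
[[-0.944  0.331  0.001]
 [ 0.331  0.944  0.   ]
 [-0.001  0.001 -1.   ]]
```

```bash
python3 -m pendant '[-0.02,-0.032,0,0,0,0,0,-0.02,-0.032,0,0,0,0,0,-0.02,-0.032,0,0,0,0,0,-0.02,-0.032,0,0,0,0,0,-0.02,-0.032,0,0,0,0,0,-0.02,-0.032,0,0,0,0,0,-0.02,-0.032,0.01,0,0,0,0,-0.02,-0.032,0.01,0,0,0,0,-0.02,-0.032,0.01,0,0,0,0,-0.02,-0.032,0.01,0,0,0,0]'; python3 d.py|tail -5
```

```text
t: 2.02
ee_pos: [0.4415, -0.1963, 0.1909]
eef_rot: [[-0.943, 0.332, 0.001], [0.332, 0.943, -0.0], [-0.001, 0.0, -1.0]]
ft_force: [0.4, 0.8, 1.4]
gripper_width: 0.0001
grip_force: 0.0
2.0167 [ 0.4415 -0.1963  0.1909] [-0.49 -0.05  1.58  0.    1.61 -1.73] 0.00010828381201240502 [0.36385354 0.79138366 1.42600972]
[-0.0479 -0.0654  0.0509]
[[-0.943  0.332  0.001]
 [ 0.332  0.943 -0.   ]
 [-0.001  0.    -1.   ]]
```

```bash
python3 -m pendant '[-0.02,-0.025,0.015,0,0,0,0,-0.016,-0.025,0.015,0,0,0,0,-0.012,-0.015,0.015,0,0,0,0,0,0,0,0,0,0,0,0,0,0,0,0,0,0]'; python3 d.py|sed -n 1,2p; python3 - <<'E'
from h import *
o=[]
for n,(x0,y0,x1,y1) in dict(top=(255,150,435,285),scene=(245,150,425,285)).items():
    o.append(cv2.resize(read_camera(n)["image"][y0:y1,x0:x1,::-1],(400,300),interpolation=2))
cv2.imwrite("pics/c2.png",np.hstack(o))
E
```

```text
t: 2.43
ee_pos: [0.4647, -0.2718, 0.1449]
eef_rot: [[-0.943, 0.333, -0.002], [0.333, 0.943, 0.002], [0.003, 0.001, -1.0]]
ft_force: [-0.4, 0.2, -0.1]
gripper_width: 0.0
grip_force: 0.0
2.4333 [ 0.4647 -0.2718  0.1449] [-0.6   0.14  1.49  0.    1.52 -1.83] 7.774632106317012e-06 [-0.40983991  0.17932099 -0.05736898]
[-0.001  -0.0019  0.0049]
```

View pics/c2.png

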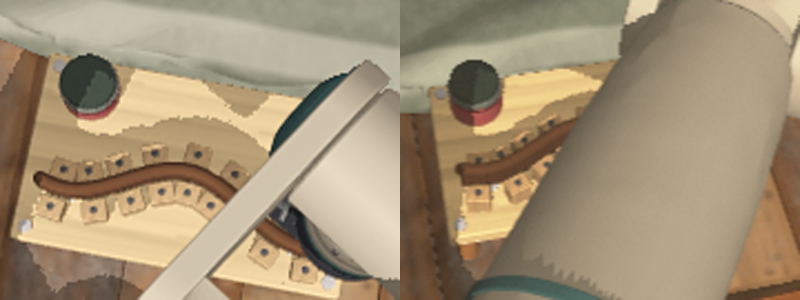

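The arm hides the start end (top view right, ~(300,245)); the remaining strip and jar at (90,85) are unmoved. Descending gently.

```bash
python3 -m pendant '[-0.001,-0.001,0.015,0,0,0,0,0,0,0.015,0,0,0,0,0,0,0.007,0,0,0,0,0,0,0.003,0,0,0,0,0,0,0,0,0,0,0,0,0,0.003,0,0,0,0,0,0,0.003,0,0,0,0,0,0,0,0,0,0,0,0,0,0,0,0,0,0]'; python3 - <<'E'
from h import *
E=np.load("E.npy");R=get_state()["eef_rot"];print((np.c_[np.diff(E,axis=0),np.zeros(12)]@R).round(4))
E
```

```text
t: 3.28
ee_pos: [0.4664, -0.2729, 0.1011]
eef_rot: [[-0.944, 0.331, 0.002], [0.331, 0.944, -0.001], [-0.002, 0.0, -1.0]]
ft_force: [1.4, 1.1, 2.7]
gripper_width: -0.0
grip_force: 1.2
[[ 0.0056  0.0201 -0.    ]
 [-0.001   0.021   0.    ]
 [-0.0041  0.0206  0.    ]
 [-0.0047  0.0205  0.    ]
 [-0.0031  0.0208  0.    ]
 [ 0.0015  0.0209 -0.    ]
 [ 0.0084  0.0192 -0.    ]
 [ 0.0126  0.0168 -0.    ]
 [ 0.014   0.0157 -0.    ]
 [ 0.0136  0.016  -0.    ]
 [ 0.0113  0.0177 -0.    ]
 [ 0.0054  0.0202 -0.    ]]
```

```bash
python3 -m pendant '[0,0,0.0025,0,0,0,0,0.0019,0.0067,0,0,0,0,0,0.0019,0.0067,0,0,0,0,0,0.0019,0.0067,0,0,0,0,0,-0.0003,0.007,0,0,0,0,0,-0.0003,0.007,0,0,0,0,0,-0.0003,0.007,0,0,0,0,0,-0.0014,0.0069,0,0,0,0,0,-0.0014,0.0069,0,0,0,0,0,-0.0014,0.0069,0,0,0,0,0]'; cat > r.py <<'E'
from h import *
E=np.load("E.npy");s=get_state();p=s["ee_pos"];R=s["eef_rot"];d=np.hypot(*(E-p[:2]).T);print("nearest",d.argmin(),d.min(),(R.T@np.r_[E[d.argmin()]-p[:2],0]).round(4))
E
python3 r.py
```

```text
t: 4.12
ee_pos: [0.4862, -0.2136, 0.0977]
eef_rot: [[-0.944, 0.331, -0.0], [0.331, 0.944, 0.0], [0.0, 0.0, -1.0]]
ft_force: [-1.1, -2.8, 4.8]
gripper_width: -0.0002
grip_force: 2.2
nearest 3 0.0022412974951566546 [ 0.0005 -0.0022  0.    ]
```

```bash
python3 -m pendant '[-0.0016,0.006,0,0,0,0,0,-0.0016,0.006,0,0,0,0,0,-0.0016,0.0065,0,0,0,0,0,-0.001,0.0069,0,0,0,0,0,-0.001,0.0069,0,0,0,0,0,-0.001,0.0069,0,0,0,0,0,0.0005,0.007,0,0,0,0,0,0.0005,0.007,0,0,0,0,0,0.0005,0.007,0,0,0,0,0]'; python3 r.py
```

```text
t: 4.87
ee_pos: [0.5119, -0.1589, 0.0978]
eef_rot: [[-0.944, 0.331, 0.0], [0.331, 0.944, 0.0], [-0.0, 0.0, -1.0]]
ft_force: [-1.0, -2.3, 4.5]
gripper_width: 0.0001
grip_force: 2.1
nearest 6 0.00045184209578106254 [ 0.0004 -0.0002 -0.    ]
```

```bash
python3 -m pendant '[0.0028,0.0064,0,0,0,0,0,0.0028,0.0064,0,0,0,0,0,0.0028,0.0064,0,0,0,0,0,0.0042,0.0056,0,0,0,0,0,0.0042,0.0056,0,0,0,0,0,0.0042,0.0056,0,0,0,0,0,0.0047,0.0052,0,0,0,0,0,0.0047,0.0052,0,0,0,0,0,0.0047,0.0052,0,0,0,0,0]'; python3 r.py
```

```text
t: 5.62
ee_pos: [0.4954, -0.0986, 0.0978]
eef_rot: [[-0.943, 0.331, 0.0], [0.331, 0.943, 0.0], [-0.0, 0.0, -1.0]]
ft_force: [1.1, -2.3, 4.9]
gripper_width: 0.0
grip_force: 2.1
nearest 9 0.00019928261413578222 [-0.0001  0.0002  0.    ]
```

```bash
python3 -m pendant '[0.0045,0.0053,0,0,0,0,0,0.0045,0.0053,0,0,0,0,0,0.0045,0.0053,0,0,0,0,0,0.0038,0.0059,0,0,0,0,0,0.0038,0.0059,0,0,0,0,0,0.0038,0.0059,0,0,0,0,0,0.0018,0.0067,0,0,0,0,0,0.0018,0.0067,0,0,0,0,0,0.0018,0.006,0,0,0,0,0,0,0,0,0,0,0,0]'; python3 -m pendant '[0,0,0,0,0,0,0,0,0,0,0,0,0,0,0,0,0,0,0,0,0]';python3 r.py; python3 - <<'E'
from h import *
o=[]
for n,(x0,y0,x1,y1) in dict(top=(255,150,435,285),scene=(245,150,425,285)).items():
    o.append(cv2.resize(read_camera(n)["image"][y0:y1,x0:x1,::-1],(400,300),interpolation=2))
cv2.imwrite("pics/c3.png",np.hstack(o))
E
```

```text
t: 6.45
ee_pos: [0.4846, -0.0377, 0.0977]
eef_rot: [[-0.944, 0.33, -0.0], [0.33, 0.944, 0.001], [0.001, 0.001, -1.0]]
ft_force: [0.6, 2.6, 5.3]
gripper_width: -0.0003
grip_force: 2.2
t: 6.7
ee_pos: [0.4847, -0.0388, 0.0977]
eef_rot: [[-0.944, 0.331, -0.0], [0.331, 0.944, 0.001], [0.001, 0.001, -1.0]]
ft_force: [-0.6, 2.5, 4.9]
gripper_width: -0.0
grip_force: 2.2
nearest 12 0.0011595437889771203 [0.0002 0.0011 0.    ]
```

View pics/c3.png

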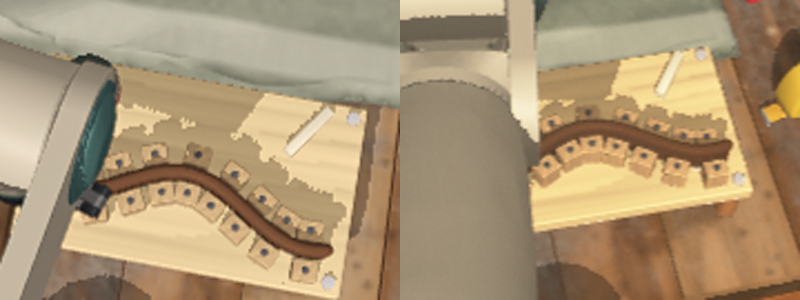

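The fingers are at the jar-side end (top view ~(95,200)), still pressing with about 4.9 N, which is roughly 7–8 mm of sink. The bone blank at (310,130) has not moved.

```bash
python3 -c "
from workcell import *
print(sign_off())"
```

```text
the job is handed in; nothing more can be done
None
```

I drew the shut fingertips along the whole edge from the bone-blank end to the red-jar end, with the side sunk about 4–8 mm by height and force. The job is handed in with them still resting lightly on the last point; the verdict was not shown, and the arm hid the jar in the last picture, so I could not see that it stayed put.

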